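# Brake lever check on a scooter handlebar

## Task

Check the brake of the scooter handlebar on the bench: with the backs of the fingers press the long brake lever in towards the bar until it comes up against its stop, short of the grip, and keep it there for about two seconds, then ease it all the way back out without letting it snap, and move clear. Do not grasp, lift or shove the handlebar stand or press on its bar, leave the other handlebar half with the short throttle lever alone, and do not disturb the other things on the bench.

Things in the scene. Friction and masses are not known exactly. Their poses are not given: they have to be found in the camera images.
- brake_stand: loose weighted stand, about 4 kg, holding half a scooter handlebar with the long brake lever. Steel base 170 (x) x 150 (y) x 14 mm, post at y = -50 mm. Origin: centre of the underside; z up. Bar along the stand's y axis at x = 0, 120 mm up, from y = -85 to +121 mm; lever on its -x side (towards the robot at yaw 0)
- brake_bar: fixed bar of the brake stand, same origin and axes as the stand: clamp block 42 x 34 x 44 mm at y = -50 mm (top at z = 142 mm, its screw to 159 mm); rubber grip, 32 mm diameter, y = 4 to 121 mm; lever clamp at y = -27 to -9 mm with cheeks reaching out to x = -43 mm
- brake_blade: the long brake lever: aluminium blade 118 mm long, 10 mm thick (x), 16 mm high. Origin on the hinge axis at mid-height, at x = -40, y = -18, z = 120 mm of its stand; y along the blade to the tip, x through it to the bar. At rest it slants 0.36 rad away from the bar; fully in it is parallel to the bar, 19 mm short of the grip
- brake_lever (a joint): hinge angle of the brake lever in rad: 0 at rest (out), 0.36 at its own stop (fully in). A return spring takes 0.25 N m to start and 0.43 N m at the stop; let go, it snaps back by itself
- brake_press (a point): point on the outer face of the brake blade (the face away from the bar) at mid-height, 83 mm from the hinge axis: a good place to press; it moves with the blade. There about 3 N start it and 5.5 N bring it to its stop, where the resistance rises steeply; more than about 25 N would shove or tip the stand
- throttle_stand: loose weighted stand, about 4 kg, holding half a scooter handlebar with the short throttle lever. Steel base 170 (x) x 150 (y) x 14 mm, post at y = -50 mm. Origin: centre of the underside; z up. Bar along the stand's y axis at x = 0, 120 mm up, from y = -85 to +121 mm; lever on its -x side (towards the robot at yaw 0)
- throttle_blade: the short throttle lever, to be left alone: aluminium blade 50 mm long, 10 mm thick (x), 24 mm high. Origin on the hinge axis at mid-height, at x = -40, y = -18, z = 120 mm of its stand; y along the blade to the tip, x through it to the bar. At rest it slants 0.36 rad away from the bar; fully in it is parallel to the bar, 19 mm short of the grip
- throttle_lever (a joint): hinge angle of the throttle lever in rad: 0 at rest (out), 0.36 at its own stop (fully in). A return spring takes 0.25 N m to start and 0.43 N m at the stop; let go, it snaps back by itself
- screwdriver: a screwdriver, 170 mm long, lying on the bench, a bystander
- battery: a black laptop battery pack, 45 x 200 x 20 mm, lying flat, a bystander
- carton: a small cardboard box, 80 x 120 x 60 mm high, a bystander
- cleaner: an upright bottle of cleaner, 52 mm across, 150 mm high, a bystander
- tape: a roll of clear tape lying flat, 70 mm across, 20 mm high, a bystander
- spanner: a spanner, 150 mm long, lying on the bench, a bystander
- mouse: a black computer mouse, 100 x 60 x 26 mm, a bystander

How it is judged:
By the outcome, as a careful person would: the job done as asked, in the order asked, and still so for the second after the job is handed in, with the robot touching nothing.
It also fails if it takes over 40 s, if anything falls off the work surface, if the arm or the gripper's body presses on something with over 40 N, if the wrist force passes 120 N, or if a joint passes its speed limit or range.

## Robot

A 7-joint arm with a two-finger parallel gripper is mounted at the origin on the work surface. World frame = base frame: x ahead of the robot, y to its left, z up, the work surface at z = 0. Lengths are in m, angles in rad, forces in N, time in s.
With the tool pointing down it reaches from about 0.425 to 0.875 m from the base axis. Payload 4.7 kg.
Tool frame: the origin (TCP) lies midway between the tips of the shut fingers; the grasp point (between the pads) lies 19 mm behind it; z points along the fingers, y is the line along which they close (so a half turn about z gives the same grasp; the last joint's range is limited). The gripper opens to 87 mm and grips with 3 to 60 N. Pads are 19 mm wide; open, the fingers measure 117 mm over their backs; the gripper's body (75 mm by 190 mm) begins 51 mm behind the grasp point.
Start: joints at [1.258, 0.321, -0.07, 1.45, 0.023, 1.371, -0.057], TCP at [0.209, -0.616, 0.223] pointing down, gripper open.
Joint ranges: [-2.86, 2.86], [-0.3, 2.09], [-1.38, 1.24], [0.06, 2.45], [-1.56, 4.7], [0.09, 2.05], [-2.69, 2.69]. Speed limits (rad/s): [2.57, 2.57, 3.14, 3.14, 3.14, 3.14, 3.14].

## Interface

Orientations are given as a rotation vector (axis times angle).
In Python, from bench import ctrl gives the robot as it stands.
- The arm moves only by the tool drive_effector, called after "Call:" as name(argument=value, ...), one argument or row to a line, values as JSON. Schema: {"type":"object","properties":{"plan":{"type":"array","items":{"type":"array","prefixItems":[{"type":"array","items":{"type":"number"},"minItems":3,"maxItems":3},{"type":"number"},{"type":"number"}],"minItems":3,"maxItems":3},"minItems":1,"maxItems":20},"clamp_n":{"type":"number"},"only":{"type":"string"},"quiet":{"type":"boolean"},"lines":{"type":"string"}},"required":["plan"],"additionalProperties":false}. plan is a list of rows, 1 to 20 of them, each written [[dx, dy, dz], turn, opening]: dx, dy, dz in m, then a turn about the tool's z in rad, then the opening from 0.0 (shut) to 1.0 (fully open); each row is the pose to reach, as a shift and turn from the pose commanded when the call began, along the tool's axes at that moment; what a row does not reach only later rows make up. A row lasts 1/10 s, in which the tool goes at most 0.05 m and 0.15 rad, less where a joint would pass 70% of its speed; a pose out of reach is approached as far as the arm can. The fingers move at their own pace and stop on an object; clamp_n is the grip in N (left out, the last holds). Time passes only in rows, so rows that do not move let the fingers close. The tool returns the time, the measured TCP pose, the force, the opening and the grip force at its end. only (a regular expression) keeps the lines of the reply that match it, lines (a string "A,B") keeps lines A to B, and quiet returns only ok. Input that does not fit is refused with a message, and nothing moves.
- ctrl.get_state(): the state, without advancing time (a new reading comes with each control period).
- ctrl.get_image(name): name is "scene" or "side" or "wrist"; returns the picture (480x640x3 uint8, red, green, blue); there is no depth.
- ctrl.camera_model(name): a dict with "vertical_fov" (degrees; the focal length in pixels is half the picture's height over the tangent of half this angle, whatever the lens; pixels are square), "cx", "cy" (the principal point, pixels), "k1" (the pictures are not rectified: a ray, as slopes to the right and down, at radius r is drawn at 1 + k1 r^2 times it, then the intrinsics apply), "rvec" (rotation vector, rad) and "tvec" (3), from world to camera coordinates, as OpenCV has them; the wrist camera has in their place "hand_eye" (4x4, takes a point from camera to tool coordinates, whose origin is the TCP and whose axes are the flange's). Camera axes: x right, y down, z forward; pixel columns grow to the right and rows downward; lengths in m; the calibration is good to about 2 mm. A picture is of the moment at which its call begins: read the wrist's pose just before it. camera_model takes no time and is no camera call.
- ctrl.close_job(): hands the job in; it is judged then, once.
The state is a dict: "time": time; "joint_positions": joint angles; "qd": joint speeds; "joint_torque": joint torques, N m; "position": TCP position; "tool_rot": TCP orientation; "ft_force": force on the tool from outside, world axes, zero at the start; "torque": the same for the moment, N m; "grip_width": opening from 0.0 (shut) to 1.0 (fully open); "grip_force": force on a finger pad.
Only numpy, scipy, OpenCV 4.12 (cv2) and the standard library are available. Lean on these libraries where they do the work, as an engineer would, in place of code of your own. Each camera call takes 0.05 s, during which the arm holds its last target. There are 200 camera calls.

## Working session

There is one attempt and no reset: what is moved stays moved. The work goes in short steps, Python scripts to look and compute and a tool call to move; the robot and the scene stay as the last step left them, time stands still between calls to the robot, and variables do not carry over. Pictures are saved under pics/ and viewed, at most 10 in all, crops included, and the job is handed in when it is done.

```bash
mkdir -p pics; ls
```

Run:
```python
from bench import ctrl
import cv2,numpy as np
s=ctrl.get_state()
for k in("time","position","tool_rot","ft_force","grip_width"):print(k,s[k])
ims=[]
for n in("scene","side"):
    im=ctrl.get_image(n)[:,:,::-1];cv2.imwrite(f"pics/{n}0.png",im)
    m=ctrl.camera_model(n);print(n,m)
print(ctrl.camera_model("wrist"))
```

```text
bench.py
pics
time 0.0
position [ 0.2084305  -0.61508749  0.22145328]
tool_rot [-3.09787016e+00 -5.10830462e-01  6.83826431e-04]
ft_force [ 0.9705061  -0.28524663 -0.09420162]
grip_width 0.9981389578000759
scene {'vertical_fov': 44.8659558194404, 'cx': 323.5882646131015, 'cy': 237.11938561181483, 'k1': -0.01416367922687584, 'rvec': array([ 0.7761397 ,  2.39058207, -1.3510315 ]), 'tvec': array([ 0.48260709, -0.08786861,  1.64807286])}
side {'vertical_fov': 43.19759971416512, 'cx': 320.8905389314373, 'cy': 238.73777237035137, 'k1': -0.17480082343466785, 'rvec': array([ 0.06857934, -2.89325076,  1.19019132]), 'tvec': array([0.55940816, 0.10964859, 1.34908954])}
{'vertical_fov': 60.654848481311014, 'cx': 321.41253881656974, 'cy': 237.51677108141592, 'k1': -0.08806256884075646, 'hand_eye': array([[-5.22757924e-04, -9.63579067e-01, -2.67423090e-01,
         7.42555900e-02],
       [ 9.99999447e-01, -2.59750118e-04, -1.01886437e-03,
        -4.24165131e-05],
       [ 9.12293199e-04, -2.67423475e-01,  9.63578670e-01,
        -1.60397086e-01],
       [ 0.00000000e+00,  0.00000000e+00,  0.00000000e+00,
         1.00000000e+00]])}
```

View pics/scene0.png

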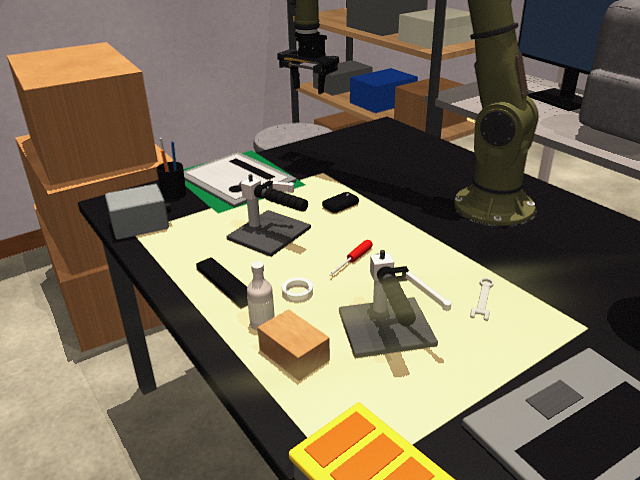

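View pics/side0.png

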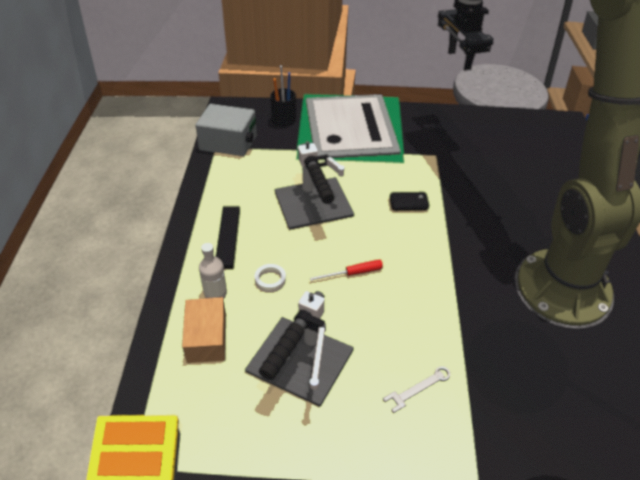

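The brake stand, with the long lever, is at scene (385,300) and side (300,350), lever tip near scene (447,305) and side (315,382). The throttle stand is farther off, at scene (270,215) and side (315,190). I'll zoom in for accurate pixels.

Create h.py:
```python
import numpy as np,cv2
from scipy.spatial.transform import Rotation as R
from bench import ctrl
def ray(n,px,pose=None):
    m=ctrl.camera_model(n);f=240/np.tan(np.radians(m["vertical_fov"])/2)
    K=np.array([[f,0,m["cx"]],[0,f,m["cy"]],[0,0,1]])
    u=cv2.undistortPoints(np.array([[px]],float),K,np.array([m["k1"],0,0,0,0]))[0,0]
    d=np.array([u[0],u[1],1.])
    if n=="wrist":
        A=R.from_rotvec(pose[1]).as_matrix();H=m["hand_eye"]
        o=A@H[:3,3]+pose[0];d=A@H[:3,:3]@d
    else:
        C=R.from_rotvec(m["rvec"]).as_matrix();o=-C.T@m["tvec"];d=C.T@d
    return o,d/np.linalg.norm(d)
def plane(r,z): o,d=r;return o+d*(z-o[2])/d[2]
def tri(*rs):
    A=sum(np.eye(3)-np.outer(d,d) for o,d in rs);b=sum((np.eye(3)-np.outer(d,d))@o for o,d in rs)
    p=np.linalg.solve(A,b);return p,[float(np.linalg.norm(np.cross(p-o,d))) for o,d in rs]
```

Run:
```python
import cv2,numpy as np
a=cv2.imread("pics/scene0.png")[245:365,335:455];b=cv2.imread("pics/side0.png")[285:405,240:360]
o=[]
for im,(x0,y0) in((a,(335,245)),(b,(240,285))):
    im=cv2.resize(im,(400,400),interpolation=cv2.INTER_CUBIC);k=400/120
    for t in range(0,120,20):
        cv2.putText(im,str(x0+t),(int(t*k),10),0,.35,(0,0,255));cv2.line(im,(int(t*k),0),(int(t*k),4),(0,0,255))
        cv2.putText(im,str(y0+t),(0,int(t*k)+4),0,.35,(0,0,255))
    o.append(im)
cv2.imwrite("pics/crop1.png",np.hstack(o))
```

```text
(no output)
```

View pics/crop1.png

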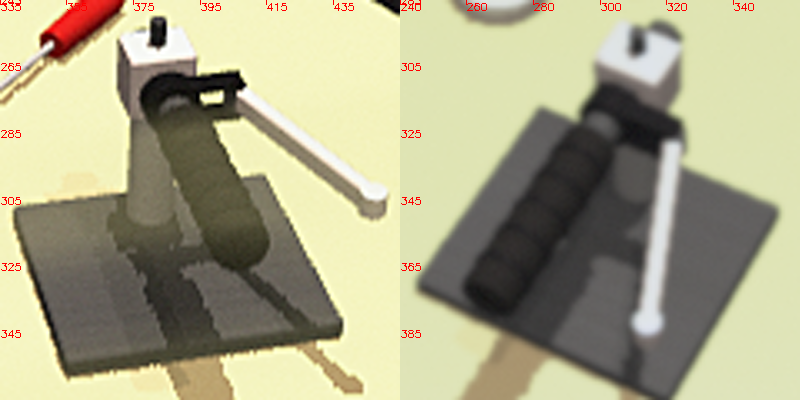

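The crop shows the steel base corners, the white blade from its root at scene (408,274), side (322,328) to its ball tip at scene (447,304), side (314,382), and the bar's grip end near side (266,372).

Create m1.py:
```python
from h import *
S=[(339.5,307.4),(413.9,297.8),(437.6,341.6),(355.4,353.9)]
D=[(282,317.1),(353.4,348),(320.4,405),(245.4,371.1)]
print("base scene");P=np.array([plane(ray("scene",p),.014) for p in S]);print(P.round(4),P.mean(0).round(4),np.linalg.norm(P-np.roll(P,-1,0),axis=1).round(4))
print("base side");P=np.array([plane(ray("side",p),.014) for p in D]);print(P.round(4),P.mean(0).round(4),np.linalg.norm(P-np.roll(P,-1,0),axis=1).round(4))
for n,a,b in(("tip",(446.9,304.4),(314.4,381.6)),("root",(407.9,274.1),(321.6,327.9)),("screw",(382.3,251),(310.9,295.5))):
    print(n,tri(ray("scene",a),ray("side",b)))
```

```bash
python3 m1.py
```

```text
base scene
[[0.6384 0.1225 0.014 ]
 [0.488  0.1923 0.014 ]
 [0.548  0.3244 0.014 ]
 [0.7    0.2558 0.014 ]] [0.5936 0.2237 0.014 ] [0.1658 0.1451 0.1668 0.1468]
base side
[[0.6363 0.1237 0.014 ]
 [0.4856 0.1946 0.014 ]
 [0.5462 0.3274 0.014 ]
 [0.6965 0.2604 0.014 ]] [0.5911 0.2265 0.014 ] [0.1666 0.1459 0.1646 0.1493]
tip (array([0.55627781, 0.34292489, 0.12216273]), [0.00035460086688103706, 0.00035460086688115215])
root (array([0.54884235, 0.22880175, 0.12352811]), [0.0007127105212816769, 0.0007127105212816295])
screw (array([0.57174423, 0.1779773 , 0.15846631]), [0.0017727878153417412, 0.0017727878153416788])
```

Add to h.py:
```python
yaw=np.arctan2(-.417,.909);X=np.array([np.cos(yaw),np.sin(yaw),0]);Y=np.array([-X[1],X[0],0])
HINGE=np.array([.5485,.2253,.12])
def press(q,gap,z,half=.015,r=.083):
    "TCP and tool-y angle with finger back `gap` m off the blade at lever angle q"
    a=.36-q;d=np.cos(a)*Y-np.sin(a)*X;n=np.cos(a)*X+np.sin(a)*Y
    p=HINGE+r*d-n*(.005+half+gap);p[2]=z;return p,np.arctan2(n[1],n[0])
def rel(p,ang=None,s=None):
    s=s or ctrl.get_state();A=R.from_rotvec(s["tool_rot"]).as_matrix()
    a0=np.arctan2(A[1,1],A[0,1]);t=0 if ang is None else -((ang-a0+np.pi)%(2*np.pi)-np.pi)
    return np.round(np.r_[A.T@(np.array(p)-s["position"]),t],4)
```

Run:
```python
from h import *
print(rel([.45,-.25,.28],-.6),rel(press(0,.03,.2)[0],press(0,0,0)[1]),press(0,.03,.2),press(.36,0,.1))
for n,a in(("cleaner base",(214,292)),("carton top",(204,312))): print(n,plane(ray("side",a),0.0 if n[1]=='l' else .06))
```

```text
[ 0.346  -0.2684 -0.058  -0.644 ] [ 0.5778 -0.7826  0.0229 -1.1739] (array([0.50443661, 0.31159842, 0.2       ]), np.float64(-0.07010314943912771)) (array([0.5649296 , 0.30907988, 0.1       ]), np.float64(-0.4301031494391277))
cleaner base [0.79487804 0.05202405 0.        ]
carton top [0.79098377 0.15458938 0.06      ]
```

Call:
drive_effector(
  plan=[
    [[0.1,-0.08,-0.05],-0.1,0],
    [[0.35,-0.27,-0.058],-0.64,0],
    [[0.35,-0.27,-0.058],-0.64,0],
    [[0.35,-0.27,-0.058],-0.64,0],
    [[0.35,-0.27,-0.058],-0.64,0],
    [[0.35,-0.27,-0.058],-0.64,0],
    [[0.35,-0.27,-0.058],-0.64,0],
    [[0.35,-0.27,-0.058],-0.64,0],
    [[0.35,-0.27,-0.058],-0.64,0],
    [[0.578,-0.783,0],-1.174,0],
    [[0.578,-0.783,0],-1.174,0],
    [[0.578,-0.783,0],-1.174,0],
    [[0.578,-0.783,0],-1.174,0],
    [[0.578,-0.783,0],-1.174,0],
    [[0.578,-0.783,0],-1.174,0],
    [[0.578,-0.783,0],-1.174,0],
    [[0.578,-0.783,0],-1.174,0],
    [[0.578,-0.783,0],-1.174,0],
    [[0.578,-0.783,0],-1.174,0],
    [[0.578,-0.783,0],-1.174,0],
  ],
  clamp_n=5,
)

```text
time: 2.1
position: [0.5035, 0.2986, 0.2235]
tool_rot: [2.299, 2.141, -0.001]
ft_force: [1.0, 0.5, 0.9]
grip_width: 0.005
grip_force: 0.0
```

Run:
```python
from h import *
print(rel(*press(0,.03,.2)))
```

```text
[ 0.013   0.      0.0235 -0.0011]
```

Call:
drive_effector(
  plan=[
    [[0.013,0,0.023],0,0],
    [[0.013,0,0.023],0,0],
    [[0.013,0,0.023],0,0],
  ],
)

```text
time: 2.4
position: [0.504, 0.3094, 0.2003]
tool_rot: [-2.297, -2.142, 0.004]
ft_force: [-0.6, -0.0, 0.1]
grip_width: 0.005
grip_force: 0.0
```

Run:
```python
from h import *
s=ctrl.get_state();print(s["position"],s["ft_force"],rel(*press(0,.03,.1)))
np.savez("pose1.npz",p=s["position"],r=s["tool_rot"])
cv2.imwrite("pics/w1.png",ctrl.get_image("wrist")[:,:,::-1])
```

```text
[0.50398029 0.30941209 0.20027439] [-0.57661818 -0.00070392  0.06154162] [0.0024 0.0005 0.1003 0.0003]
```

View pics/w1.png

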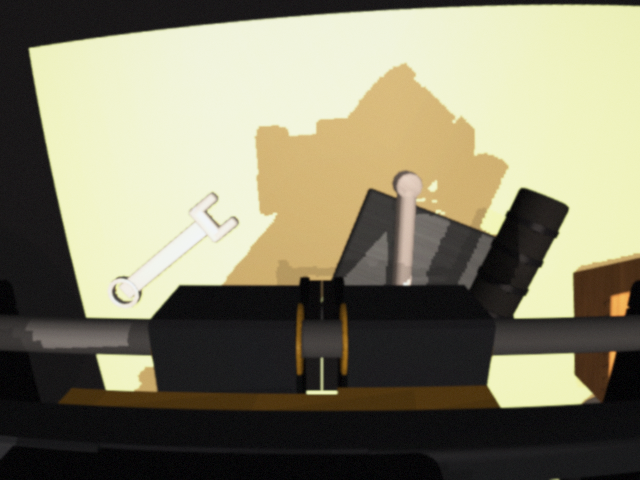

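The wrist view shows the lever's ball tip at (407,185) and its blade at (403,270), to the right of the shut fingers, as planned.

Run:
```python
from h import *
d=np.load("pose1.npz");P=(d["p"],d["r"])
for a in((407,185),(403,270)):print(plane(ray("wrist",a,P),.12))
print(tri(ray("wrist",(407,185),P),ray("scene",(446.9,304.4)),ray("side",(314.4,381.6))))
a=.36;print(HINGE+.118*(np.cos(a)*Y-np.sin(a)*X))
```

```text
[0.55790748 0.34484197 0.12      ]
[0.55459454 0.29168623 0.12      ]
(array([0.55699412, 0.34444629, 0.1235839 ]), [0.00098008582520411, 0.0006145749388073049, 0.001152071705769881])
[0.5567654  0.34301017 0.12      ]
```

Call:
drive_effector(
  plan=[
    [[0.002,0,0.05],0,0],
    [[0.002,0,0.1],0,0],
    [[0.002,0,0.1],0,0],
    [[0.002,0,0.1],0,0],
  ],
)

```text
time: 2.85
position: [0.5053, 0.311, 0.1023]
tool_rot: [2.3, 2.139, -0.0]
ft_force: [1.0, 0.5, 0.4]
grip_width: 0.002
grip_force: 0.0
```

Run:
```python
from h import *
print(rel(*press(0,.004,.1)))
for q in(0,.06,.12,.18,.24,.30,.36,.4):print(q,rel(*press(q,0,.1)))
```

```text
[ 0.0006  0.0251  0.0023 -0.0021]
0 [ 0.0006  0.0291  0.0023 -0.0021]
0.06 [0.0017 0.0341 0.0023 0.0579]
0.12 [0.0024 0.0392 0.0023 0.1179]
0.18 [0.0029 0.0443 0.0023 0.1779]
0.24 [0.003  0.0494 0.0023 0.2379]
0.3 [0.0029 0.0545 0.0023 0.2979]
0.36 [0.0024 0.0596 0.0023 0.3579]
0.4 [0.0019 0.063  0.0023 0.3979]
```

Call:
drive_effector(
  plan=[
    [[0,0.01,0],0,0],
    [[0,0.02,0],0,0],
    [[0,0.024,0],0,0],
    [[0,0.024,0],0,0],
  ],
)

```text
time: 3.25
position: [0.53, 0.3104, 0.1019]
tool_rot: [2.299, 2.14, 0.003]
ft_force: [-0.2, 0.2, -0.4]
grip_width: 0.006
grip_force: 0.0
```

Call:
drive_effector(
  plan=[
    [[0.001,0.003,0],0,0],
    [[0.001,0.005,0],0,0],
    [[0.001,0.0075,0],0.03,0],
    [[0.002,0.01,0],0.06,0],
    [[0.002,0.0125,0],0.09,0],
    [[0.002,0.015,0],0.12,0],
    [[0.002,0.015,0],0.12,0],
  ],
)

```text
time: 3.95
position: [0.543, 0.3121, 0.1008]
tool_rot: [-2.422, -1.999, 0.001]
ft_force: [-3.3, 1.2, -0.4]
grip_width: 0.005
grip_force: 1.4
```

Run:
```python
from h import *
cv2.imwrite("pics/w2.png",ctrl.get_image("wrist")[:,:,::-1]);cv2.imwrite("pics/s2.png",cv2.resize(ctrl.get_image("side")[285:405,240:400,::-1],(800,600),interpolation=cv2.INTER_CUBIC))
print(ctrl.get_state()["ft_force"])
for q in(.12,.18,.24,.30,.33,.36,.4):print(q,rel(*press(q,0,.1)))
```

```text
[-3.27314649  0.92667993 -0.2374787 ]
0.12 [-0.0011  0.002   0.0008  0.001 ]
0.18 [-0.0001  0.007   0.0008  0.061 ]
0.24 [0.0007 0.0121 0.0008 0.121 ]
0.3 [0.0011 0.0172 0.0008 0.181 ]
0.33 [0.0012 0.0197 0.0008 0.211 ]
0.36 [0.0012 0.0223 0.0008 0.241 ]
0.4 [0.0012 0.0257 0.0008 0.281 ]
```

View pics/w2.png

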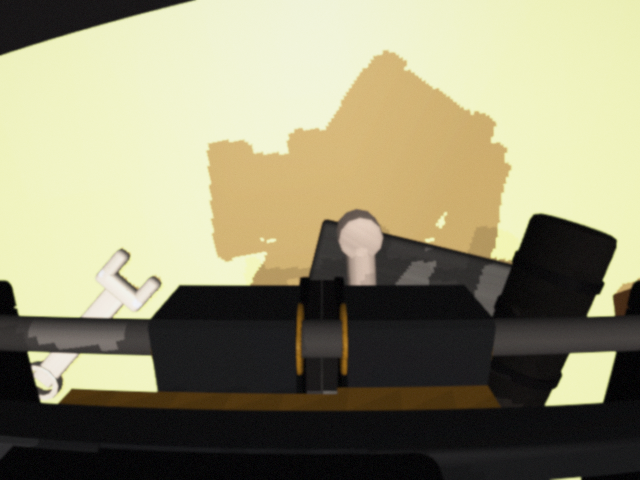

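Contact is made (3.4 N): the ball tip is at (360,237) and the blade lies upright in the view, so it is aligned with the finger. I'll keep pressing.

Call:
drive_effector(
  plan=[
    [[0,0.0025,0],0.03,0],
    [[0.001,0.005,0],0.06,0],
    [[0.001,0.0075,0],0.09,0],
    [[0.002,0.01,0],0.12,0],
    [[0.002,0.0125,0],0.15,0],
    [[0.002,0.015,0],0.18,0],
    [[0.002,0.017,0],0.2,0],
    [[0.002,0.018,0],0.22,0],
    [[0.002,0.018,0],0.22,0],
  ],
)

```text
time: 4.95
position: [0.5616, 0.3104, 0.1011]
tool_rot: [-2.627, -1.722, -0.001]
ft_force: [-3.3, 4.5, -0.0]
grip_width: 0.008
grip_force: 2.0
```

Run:
```python
from h import *
for q in(.30,.33,.36,.4):print(q,rel(*press(q,0,.1)))
```

```text
0.3 [-0.0012 -0.0014  0.0011 -0.0405]
0.33 [-0.0005  0.0011  0.0011 -0.0105]
0.36 [0.0001 0.0035 0.0011 0.0195]
0.4 [0.0008 0.0069 0.0011 0.0595]
```

Call:
drive_effector(
  plan=[
    [[0,0.001,0],0.02,0],
    [[0,0.002,0],0.02,0],
    [[0,0.003,0],0.02,0],
    [[0,0.003,0],0.02,0],
  ],
)

```text
time: 5.35
position: [0.5643, 0.3094, 0.1012]
tool_rot: [-2.644, -1.697, -0.001]
ft_force: [-3.8, 4.1, -0.2]
grip_width: 0.005
grip_force: 2.1
```

Call:
drive_effector(
  plan=[
    [[0,0.001,0],0,0],
    [[0,0.001,0],0,0],
  ],
)

```text
time: 5.55
position: [0.5652, 0.309, 0.1012]
tool_rot: [-2.643, -1.697, -0.001]
ft_force: [-3.5, 4.4, 0.1]
grip_width: 0.003
grip_force: 2.2
```

```bash
python3 -c "
from h import *
print(rel(*press(.36,0,.1)))"
```

```text
[-0.     -0.0002  0.0012  0.0005]
```

Call:
drive_effector(
  plan=[
    [[0,0.001,0],0,0],
    [[0,0.001,0],0,0],
  ],
)

```text
time: 5.75
position: [0.566, 0.3087, 0.1012]
tool_rot: [-2.643, -1.697, -0.001]
ft_force: [-2.1, 4.4, 0.8]
grip_width: 0.006
grip_force: 2.2
```

Call:
drive_effector(
  plan=[
    [[0,0.001,0],0,0],
    [[0,0.001,0],0,0],
  ],
)

```text
time: 5.95
position: [0.5669, 0.3084, 0.1013]
tool_rot: [-2.643, -1.697, -0.001]
ft_force: [-3.5, 4.6, 0.6]
grip_width: 0.002
grip_force: 2.2
```

Call:
drive_effector(
  plan=[
    [[0,0.001,0],0,0],
    [[0,0.001,0],0,0],
  ],
)

```text
time: 6.15
position: [0.5678, 0.308, 0.1012]
tool_rot: [-2.643, -1.697, -0.001]
ft_force: [-3.1, 4.5, 0.6]
grip_width: 0.003
grip_force: 2.3
```

Call:
drive_effector(
  plan=[
    [[0,0.001,0],0,0],
    [[0,0.001,0],0,0],
  ],
)

```text
time: 6.35
position: [0.5687, 0.3077, 0.1013]
tool_rot: [-2.643, -1.697, -0.001]
ft_force: [-3.3, 5.0, -0.4]
grip_width: 0.006
grip_force: 2.4
```

```bash
python3 - <<'E'
from h import *
a=ctrl.get_image("side")[:,:,::-1];b=ctrl.get_image("scene")[:,:,::-1]
cv2.imwrite("pics/side3.png",a);cv2.imwrite("pics/scene3.png",b)
w=ctrl.get_image("wrist")[:,:,::-1];cv2.imwrite("pics/w3.png",w)
f=lambda im:cv2.resize(im,(400,400),interpolation=cv2.INTER_CUBIC)
cv2.imwrite("pics/c3.png",np.hstack([f(b[245:365,335:455]),f(a[285:405,240:360])]))
E
```

```text
(no output)
```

View pics/c3.png

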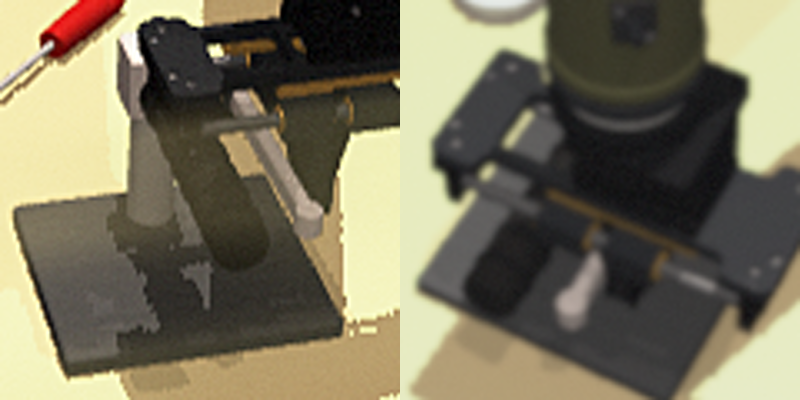

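View pics/w3.png

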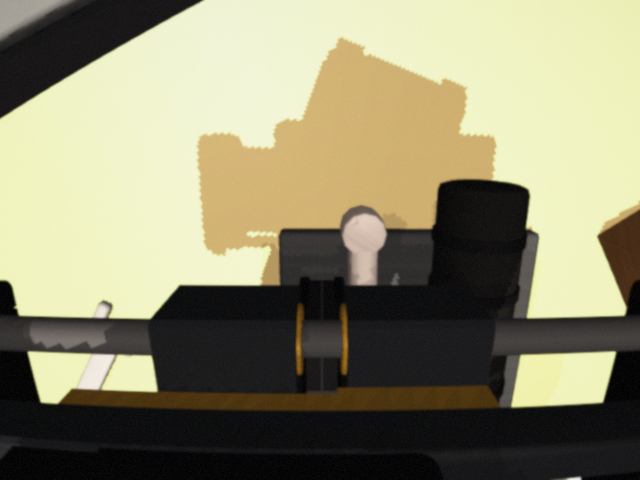

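The base hasn't moved (same corners as before). The blade is nearly parallel to the grip, its tip at scene (429,312), side (291,378) and wrist (363,233). I'll compute the lever angle from those.

Run:
```python
from h import *
s=ctrl.get_state();P=(s["position"],s["tool_rot"])
for rs in((ray("scene",(428.6,311.6)),ray("side",(291,378))),(ray("scene",(428.6,311.6)),ray("side",(291,378)),ray("wrist",(363,233),P))):
    p,e=tri(*rs);v=p-HINGE;print(p,e,"q",.36+np.arctan2(v@X,v@Y))
w=plane(rs[-1],.122);v=w-HINGE;print(w,"q",.36+np.arctan2(v@X,v@Y))
print(rel(*press(.36,0,.1)))
```

```text
[0.5972752  0.3372427  0.12122172] [0.00040460239510039777, 0.0004046023951003645] q 0.3408087148320733
[0.59726093 0.33590782 0.12049371] [0.0013067996244738183, 0.00040452590872116573, 0.0015276666236279024] q 0.3451116540779557
[0.59783901 0.33485755 0.122     ] q 0.3530400745115355
[-0.0002 -0.0039  0.0013  0.0008]
```

Call:
drive_effector(
  plan=[
    [[0,0.001,0],0,0],
    [[0,0.001,0],0,0],
  ],
)

```text
time: 6.7
position: [0.5694, 0.3073, 0.1012]
tool_rot: [-2.643, -1.697, -0.001]
ft_force: [-2.4, 4.5, -0.1]
grip_width: 0.004
grip_force: 2.5
```

Call:
drive_effector(
  plan=[
    [[0,0.001,0],0,0],
    [[0,0.001,0],0,0],
  ],
)

```text
time: 6.9
position: [0.5703, 0.307, 0.1013]
tool_rot: [-2.643, -1.697, -0.001]
ft_force: [-2.7, 4.5, -0.9]
grip_width: 0.008
grip_force: 2.6
```

Call:
drive_effector(
  plan=[
    [[0,0.001,0],0,0],
    [[0,0.001,0],0,0],
  ],
)

```text
time: 7.1
position: [0.5704, 0.307, 0.1012]
tool_rot: [-2.641, -1.697, 0.0]
ft_force: [-4.5, 5.4, 0.5]
grip_width: 0.008
grip_force: 3.3
```

Call:
drive_effector(
  plan=[
    [[0,0.001,0],0,0],
    [[0,0.001,0],0,0],
  ],
)

```text
time: 7.3
position: [0.5705, 0.3069, 0.1012]
tool_rot: [-2.64, -1.697, 0.002]
ft_force: [-7.1, 6.0, 1.6]
grip_width: 0.005
grip_force: 4.2
```

It's at the stop: the position no longer advances and the force has risen to about 9 N. Holding.

Call:
drive_effector(
  plan=[
    [[0,0,0],0,0],
    [[0,0,0],0,0],
    [[0,0,0],0,0],
    [[0,0,0],0,0],
    [[0,0,0],0,0],
    [[0,0,0],0,0],
    [[0,0,0],0,0],
    [[0,0,0],0,0],
    [[0,0,0],0,0],
    [[0,0,0],0,0],
    [[0,0,0],0,0],
    [[0,0,0],0,0],
    [[0,0,0],0,0],
    [[0,0,0],0,0],
    [[0,0,0],0,0],
    [[0,0,0],0,0],
    [[0,0,0],0,0],
    [[0,0,0],0,0],
    [[0,0,0],0,0],
  ],
)

```text
time: 9.2
position: [0.5704, 0.307, 0.1012]
tool_rot: [-2.64, -1.697, 0.002]
ft_force: [-5.5, 5.9, 1.2]
grip_width: 0.005
grip_force: 4.1
```

Run:
```python
from h import *
print(rel(*press(.36,0,.1,.0113)))
for q in(.3,.24,.18,.12,.06,0):print(q,rel(*press(q,0,.1,.0113)))
print(rel(*press(0,.006,.1,.0113)))
```

```text
[-0.0004 -0.0022  0.0012  0.0019]
0.3 [-0.0015 -0.0071  0.0012 -0.0581]
0.24 [-0.0029 -0.012   0.0012 -0.1181]
0.18 [-0.0046 -0.0168  0.0012 -0.1781]
0.12 [-0.0066 -0.0215  0.0012 -0.2381]
0.06 [-0.0088 -0.026   0.0013 -0.2981]
0 [-0.0114 -0.0304  0.0013 -0.3581]
[-0.0135 -0.036   0.0013 -0.3581]
```

Call:
drive_effector(
  plan=[
    [[0,-0.001,0],0,0],
    [[0,-0.002,0],0,0],
    [[0,-0.0035,0],-0.02,0],
    [[-0.001,-0.005,0],-0.04,0],
    [[-0.001,-0.007,0],-0.06,0],
    [[-0.002,-0.0085,0],-0.08,0],
    [[-0.002,-0.01,0],-0.1,0],
    [[-0.0025,-0.012,0],-0.12,0],
    [[-0.003,-0.0135,0],-0.14,0],
    [[-0.0035,-0.015,0],-0.16,0],
    [[-0.004,-0.0165,0],-0.18,0],
    [[-0.005,-0.018,0],-0.2,0],
    [[-0.0055,-0.0195,0],-0.22,0],
    [[-0.006,-0.021,0],-0.24,0],
    [[-0.007,-0.0225,0],-0.26,0],
    [[-0.0075,-0.024,0],-0.28,0],
    [[-0.0085,-0.0255,0],-0.3,0],
    [[-0.0085,-0.0255,0],-0.3,0],
  ],
)

```text
time: 11.0
position: [0.5456, 0.3082, 0.1013]
tool_rot: [2.36, 2.074, 0.0]
ft_force: [-3.6, 3.2, 1.7]
grip_width: 0.008
grip_force: 2.0
```

Run:
```python
from h import *
for q in(.12,.06,0):print(q,rel(*press(q,0,.1,.0091)))
```

```text
0.12 [0.0019 0.0046 0.0013 0.0612]
0.06 [ 0.0012 -0.0004  0.0013  0.0012]
0 [ 0.0002 -0.0054  0.0013 -0.0588]
```

Call:
drive_effector(
  plan=[
    [[0,-0.001,0],-0.01,0],
    [[0,-0.002,0],-0.02,0],
    [[0,-0.003,0],-0.03,0],
    [[0,-0.004,0],-0.05,0],
    [[0,-0.005,0],-0.06,0],
    [[0,-0.006,0],-0.06,0],
    [[0,-0.007,0],-0.06,0],
    [[0,-0.008,0],-0.06,0],
    [[0,-0.009,0],-0.06,0],
    [[0,-0.01,0],-0.06,0],
    [[0,-0.011,0],-0.06,0],
    [[0,-0.011,0],-0.06,0],
  ],
)

```text
time: 12.2
position: [0.5348, 0.3093, 0.1009]
tool_rot: [2.298, 2.142, -0.0]
ft_force: [-0.2, 0.3, -0.1]
grip_width: 0.005
grip_force: 0.0
```

Free now. Next I back off, rise and check.

Call:
drive_effector(
  plan=[
    [[0,-0.02,0],0,0],
    [[0,-0.05,0],0,0],
    [[0,-0.06,0],0,0],
    [[0,-0.06,-0.05],0,0],
    [[0,-0.06,-0.1],0,0],
    [[0,-0.06,-0.15],0,0],
    [[-0.05,-0.06,-0.17],0,0],
    [[-0.1,-0.06,-0.17],0,0],
    [[-0.15,-0.06,-0.17],0,0],
    [[-0.2,-0.06,-0.17],0,0],
    [[-0.25,-0.06,-0.17],0,0],
    [[-0.3,-0.06,-0.17],0,0],
    [[-0.3,-0.06,-0.17],0,0],
    [[-0.3,-0.06,-0.17],0,0],
  ],
)

```text
time: 13.6
position: [0.4543, 0.0126, 0.2713]
tool_rot: [2.301, 2.137, 0.001]
ft_force: [1.2, 1.3, 0.5]
grip_width: 0.005
grip_force: 0.0
```

Run:
```python
from h import *
a=ctrl.get_image("side")[:,:,::-1];b=ctrl.get_image("scene")[:,:,::-1]
f=lambda im:cv2.resize(im,(400,400),interpolation=cv2.INTER_CUBIC)
cv2.imwrite("pics/c4.png",np.hstack([f(b[245:365,335:455]),f(a[285:405,240:360])]))
for n,i in(("scene",b),("side",a)):
    d=cv2.absdiff(i,cv2.imread(f"pics/{n}0.png")).max(2);print(n,(d[(slice(245,365),slice(335,455)) if n=="scene" else (slice(285,405),slice(240,360))]>40).sum())
```

```text
scene 2212
side 1537
```

View pics/c4.png

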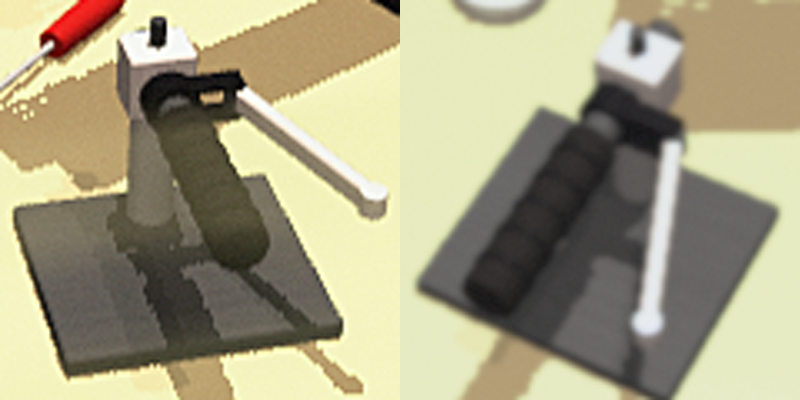

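The stand and lever look the same as at the start: tip back at scene (447,304) and side (314,382), base corners unmoved. Only the robot's shadow differs.

```bash
python3 -c "
from bench import ctrl
print(ctrl.close_job())"
```

```text
the job is handed in; nothing more can be done
None
```

The brake lever was pressed to its stop with the backs of the shut fingers and held there about two seconds at about 8–9 N. It was then eased fully back out; the stand had not moved, the arm is clear, and the job is handed in at about 13.7 s.

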